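# Seat the relief panel and wedge its edge up

### The arm

A 6-joint arm with a two-finger parallel gripper is mounted at the origin on the work surface. World frame = base frame: x ahead of the robot, y to its left, z up, the work surface at z = 0. Lengths are in mm, angles in rad, forces in N, time in s.
With the tool pointing down it reaches from about 350 to 975 mm from the base axis. Payload 7.1 kg.
Tool frame: the origin (TCP) lies midway between the tips of the shut fingers; the grasp point (between the pads) lies 19 mm behind it; z points along the fingers, y is the line along which they close (so a half turn about z gives the same grasp; the last joint's range is limited). The gripper opens to 88 mm and grips with 3 to 60 N. Pads are 20 mm wide; open, the fingers measure 115 mm over their backs; the gripper's body (75 mm by 178 mm) begins 61 mm behind the grasp point.
Start: joints at [1.124, 0.423, 1.63, -0, 1.089, -0.019], TCP at [259.261, 568.672, 222.675] pointing down, gripper open.
Joint ranges: [-3, 3], [-0.9, 2.11], [0.09, 2.58], [-1.31, 4.45], [0.11, 2.69], [-2.54, 2.54]. Speed limits (rad/s): [2.39, 2.39, 3.01, 3.14, 3.14, 3.14].

### API

Orientations are given as a rotation vector (axis times angle).
In Python, from workcell import ctrl gives the robot as it stands. The module is installed in compiled form; this text tells all that it offers.
- The arm moves only by the tool servo_tool, never from a script. Its argument "increments" is a list of rows, each a list of 7 numbers: the shift along the world's x, y, z in cm, then the turn, a rotation vector about the world's x, y, z in degrees, then the opening, from -1 (shut) to 1 (fully open). A call has 1 to 20 rows; each row is the pose to reach, as a shift and turn from the pose commanded when the call began; what a row does not reach only later rows make up. A row lasts 1/12 s, in which the tool goes at most 41.7 mm and 7.16 degrees, less where a joint would pass 70% of its speed; a pose out of reach is approached as far as the arm can. A call with a gripper value outside its range is refused whole. The fingers move at their own pace and stop on an object; the grip force is fixed at half the most. Time passes only in rows, so rows that repeat a pose let the fingers close. It gives the time, the measured TCP pose, the force, the opening and the grip force at its end, in the units of the state.
- ctrl.get_obs(): the state, without advancing time (a new reading comes with each control period).
- ctrl.get_image(name): name is "scene" or "side" or "wrist"; returns a dict with "image" (400x640x3 uint8, red, green, blue), "fx", "fy", "cx", "cy" (pixels), "extrinsics" (4x4, takes a point from camera to world coordinates); the wrist camera has in their place "tool_from_camera" (4x4, takes a point from camera to tool coordinates, whose origin is the TCP and whose axes are the flange's). Camera axes: x right, y up, looking along -z (the intrinsics and any distortion apply to the point x, -y, -z); pixel columns grow to the right and rows downward; lengths in mm; the calibration is good to about 2 mm. A picture is of the moment at which its call begins: read the wrist's pose just before it. There is no depth.
- ctrl.close_job(): hands the job in; it is judged then, once.
The state is a dict: "t": time; "qpos": joint angles; "qvel": joint speeds; "joint_torque": joint torques, N m; "ee_pos": TCP position; "orientation": TCP orientation; "ft_force": force on the tool from outside, world axes, zero at the start; "moment": the same for the moment, N m; "width": finger opening in mm; "grasp_force": force on a finger pad.
Only numpy, scipy, OpenCV 4.12 (cv2) and the standard library are available. Lean on these libraries where they do the work, as an engineer would, in place of code of your own. Each camera call takes 0.05 s, during which the arm holds its last target. There are 200 camera calls.

### The job

On the clamped carving board, slide the loose relief panel, without picking it up, into the corner of the two fences so that it sits square and snug against both. Then lay the wooden wedge flat on the board and push it, thin end first, under the middle of the panel's open edge (the one opposite the end fence) until that edge has just lifted about 5 mm clear of the board. Finish while still holding the wedge there with the gripper, the panel raised by the wedge alone and still snug in the corner, and leave the other tools and offcuts where they lie.

Things in the scene. Friction and masses are not known exactly. Their poses are not given: they have to be found in the camera images.
- board_home (a point): Point on the carving board's top face (18 mm above the bench) under the middle of the panel when it is snug in the corner. Axes: +x towards the end fence, +y towards the side fence, z up. Fences: dark wood strips 22 mm high, 20 mm wide; inner face of the end fence 65 mm along +x, of the side fence 70 mm along +y.
- board: Fixed brown carving board, 380 mm along x, 240 mm along y, 18 mm thick; origin at the centre of its underside, axes as board_home's. board_home is at x +75, y +25 mm. The -x end is open, with no fence. A clamp stands behind the end fence, up to 53 mm above the board.
- panel_block (a point): Centre, half-way up, of the square block (46 x 46 mm, 34 mm high, plus a 6 mm dome) in the middle of the loose light-wood relief panel (0.35 to 0.7 kg). The panel is 130 mm along x, 140 mm along y; this point is 45 mm above its underside, 17 mm above its plate's top face. Its +x edge goes to the end fence, its +y edge to the side fence.
- panel_front (a point): Middle of the panel's open (-x) edge, at the level of its underside: level with the board's top while flat, higher by the lift when wedged up. The panel is a plate 18 mm thick on two 22 mm wide, 10 mm high runners along its two y edges, so a tunnel 96 mm wide and 10 mm high, open at this edge, runs under the plate along x. Axes: the panel's.
- wedge_butt (a point): Centre, half-way up, of the butt (thick grip end) of the loose light-wood wedge, which starts on the bench. The butt is 34 mm along x, 32 mm along y, 40 mm high; this point is 20 mm above the wedge's flat underside. The tip is 97 mm away along the wedge's +x.
- wedge_tip (a point): Middle of the wedge's thin end, on the underside. The wedge is 32 mm wide, 114 mm long; its top face rises evenly from 3 mm at the tip to 23 mm at the butt, 80 mm from the tip. Flat on the board, it first bears on the lower edge of the panel's plate with the tip 28 mm under the edge; each further 4 mm lifts the edge 1 mm. Axes: the wedge's.
- offcut: Bystander: plain rectangular wood offcut 70 x 40 x 36 mm (no taper), origin at the centre of its underside.
- dowel: Bystander: short round wood piece, 28 mm diameter, 22 mm high, standing on the board near its open end, origin at the centre of its underside.
- mallet: Bystander: round wooden mallet standing on its head, 94 mm diameter, 225 mm high, origin at the centre of its underside.
- gouge_long: Bystander: carving gouge lying on the bench, about 290 mm long, origin under the joint of handle and blade.
- gouge_short: Bystander: carving gouge lying on the bench, about 250 mm long, origin under the joint of handle and blade.
- stone: Bystander: sharpening stone on a wood base, 150 x 50 x 36 mm, origin at the centre of its underside.
- wax_tin: Bystander: round tin, 72 mm diameter, 50 mm high, origin at the centre of its underside.
- pencil: Bystander: pencil 160 mm long, 8 mm thick, origin at the centre of its underside.
There are look-alikes about, which are no part of the job. What is shaped like the part that bears wedge_butt but purple is not meant.

How it is judged:
By the outcome, as a careful person would: the job done as asked, in the order asked, and still so for the second after the job is handed in, while the arm keeps its last pose, push and grip.
It also fails if it takes over 58 s, if anything falls off the work surface, if the arm or the gripper's body presses on something with over 40 N, if the wrist force passes 120 N, or if a joint passes its speed limit or range.

## Working session

There is one attempt and no reset: what is moved stays moved. The work goes in short steps, Python scripts to look and compute and a tool call to move; the robot and the scene stay as the last step left them, time stands still between calls to the robot, and variables do not carry over. Pictures are saved under pics/ and viewed, at most 10 in all, crops included, and the job is handed in when it is done.

Besides the shell and the picture viewer there is one more tool, called after "Request:" as a command line: name --pt "numbers of a row" for each row, then --argument value for the rest. servo_tool: Moves the arm, as the interface text tells. Its arguments: {"type":"object","properties":{"increments":{"type":"array","items":{"type":"array","items":{"type":"number"}}}},"required":["increments"]}

```bash
mkdir -p pics
cat > h.py <<'E'
import numpy as np,cv2,json
from workcell import ctrl
from scipy.spatial.transform import Rotation as R
def grab(name,fn):
    o=ctrl.get_obs(); d=ctrl.get_image(name); cv2.imwrite(f'pics/{fn}.png',d['image'][:,:,::-1])
    if name=='wrist':
        T=np.eye(4);T[:3,:3]=R.from_rotvec(o['orientation']).as_matrix();T[:3,3]=o['ee_pos'];E=T@np.array(d['tool_from_camera'])
    else: E=np.array(d['extrinsics'])
    c=dict(fx=d['fx'],fy=d['fy'],cx=d['cx'],cy=d['cy'],E=E.tolist(),keys=[k for k in d if k!='image'])
    json.dump(c,open(f'pics/{fn}.json','w')); return d,c
def load(fn): return json.load(open(f'pics/{fn}.json'))
def ray(c,u,v):
    E=np.array(c['E']); d=np.array([(u-c['cx'])/c['fx'],-(v-c['cy'])/c['fy'],-1.]); return E[:3,3],E[:3,:3]@d
def onz(c,u,v,z):
    o,d=ray(c,u,v); return o+d*(z-o[2])/d[2]
def proj(c,p):
    E=np.array(c['E']); q=E[:3,:3].T@(np.array(p)-E[:3,3]); return c['cx']-c['fx']*q[0]/q[2], c['cy']+c['fy']*q[1]/q[2]
E
python3 - <<'E'
from h import *
print(ctrl.get_obs())
for n in ['scene','side','wrist']:
    d,c=grab(n,n+'0'); print(n,{k:v for k,v in d.items() if k!='image'})
E
```

```text
{'t': 0.0, 'qpos': array([ 1.12399249e+00,  4.23875008e-01,  1.63072382e+00, -2.80881508e-05,
        1.08861274e+00, -1.90056744e-02]), 'qvel': array([ 6.47854059e-04, -6.01883965e-05,  1.06695663e-03,  3.97681098e-04,
        7.28525764e-04,  5.22293092e-04]), 'joint_torque': array([-7.55126803e-04, -5.44625151e+01, -2.73671043e+01,  6.43880200e-02,
        2.26223673e-02, -1.33853305e-04]), 'ee_pos': array([259.02581832, 568.15223958, 221.86709367]), 'orientation': array([-6.66776888e-01, -3.06965980e+00,  2.48306512e-03]), 'ft_force': array([-0.2492816 ,  0.57236638,  0.16038381]), 'moment': array([-0.01659855,  0.00618824, -0.02651988]), 'grasp_force': 0.0, 'width': 87.55301295795202}
scene {'fx': 520.5214937292001, 'fy': 520.5214937292001, 'cx': 320.87180847432063, 'cy': 196.98489861742465, 'extrinsics': array([[ 8.42824054e-01, -4.47105924e-01,  2.99572874e-01,
         1.03743510e+03],
       [ 5.38175310e-01,  6.96167238e-01, -4.75098423e-01,
        -7.00221377e+02],
       [ 3.86649920e-03,  5.61647103e-01,  8.27367863e-01,
         1.23520189e+03],
       [ 0.00000000e+00
[... 300 characters left out ...]
.29807929e-01, -5.77842780e-01,
        -7.06981129e+02],
       [ 5.23687431e-03,  6.78385175e-01,  7.34687777e-01,
         9.15185669e+02],
       [ 0.00000000e+00,  0.00000000e+00,  0.00000000e+00,
         1.00000000e+00]])}
wrist {'fx': 332.2458812537138, 'fy': 332.2458812537138, 'cx': 316.48624469705805, 'cy': 203.53945938454262, 'tool_from_camera': array([[ 2.88466691e-04,  9.66391171e-01,  2.57075904e-01,
         6.88155182e+01],
       [ 9.99999921e-01, -2.08080011e-04, -3.39899545e-04,
        -7.73284458e-01],
       [-2.74983563e-04,  2.57075982e-01, -9.66391155e-01,
        -1.62152589e+02],
       [ 0.00000000e+00,  0.00000000e+00,  0.00000000e+00,
         1.00000000e+00]])}
```

View pics/scene0.png

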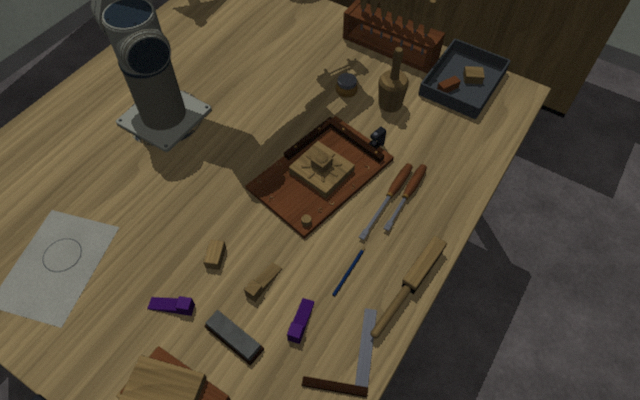

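View pics/side0.png

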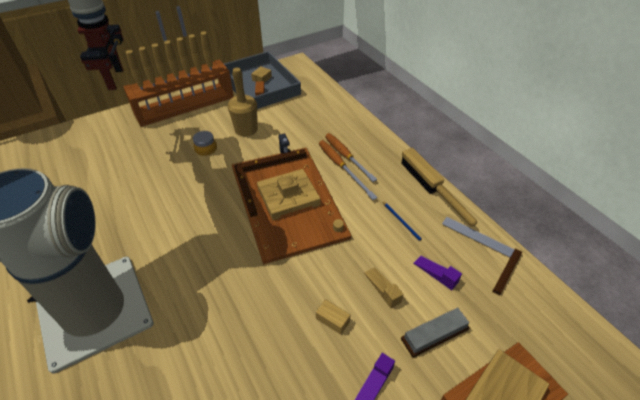

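The scene view shows the board around (320,175), the panel at (322,166), the dowel at (306,220), the natural wedge at (262,280) and the offcut at (214,254). In the side view the panel is at (288,193), the wedge at (383,287) and the dowel at (339,225). The purple pieces are look-alikes. Next I'll enlarge crops to pick corners.

Run:
```python
from h import *
a=cv2.imread('pics/scene0.png')[110:310,200:400]; b=cv2.imread('pics/side0.png')[130:330,220:420]
f=lambda i:cv2.convertScaleAbs(cv2.resize(i,(800,800),interpolation=cv2.INTER_CUBIC),alpha=1.6)
A=f(a);B=f(b)
cv2.imwrite('pics/c1.png',np.hstack([A[:500,:][:, 150:800],])[:500])
cv2.imwrite('pics/c2.png',B[:560])
```

```text
(no output)
```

View pics/c1.png

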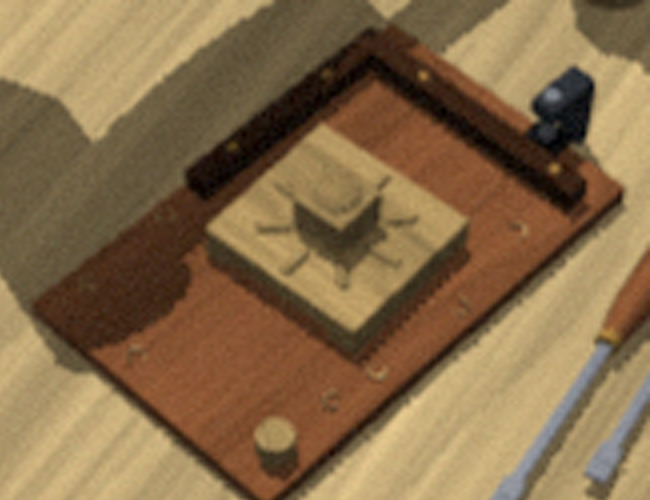

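View pics/c2.png

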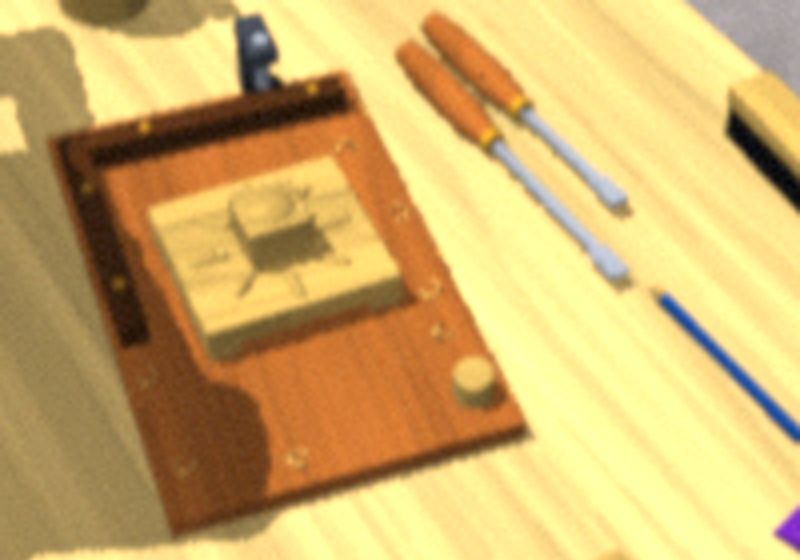

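c1 shows the board's top corners at (35,305), (270,497) and (622,195), and the panel's top corners at (207,228), (322,125), (467,225) and (352,335). c2 shows the board at (175,532) and (530,432), and the panel's top at (150,210), (333,157), (402,275) and (210,337). The dowel stands near the open end, on the side away from the side fence.

Run:
```python
from h import *
np.set_printoptions(precision=1,suppress=True)
s=load('scene0');d=load('side0')
S=lambda x,y,z:onz(s,200+(x+150)/4-.4,110+y/4-.4,z)
D=lambda x,y,z:onz(d,220+x/4-.4,130+y/4-.4,z)
print('board S',*[S(*p,18)[:2] for p in[(35,305),(270,497),(622,195)]])
print('board D',*[D(*p,18)[:2] for p in[(175,532),(530,432),(350,72)]])
for n,P in(('S',[S(*p,46) for p in[(207,228),(322,125),(467,225),(352,335)]]),('D',[D(*p,46) for p in[(210,337),(150,210),(333,157),(402,275)]])):
    P=np.array(P)[:,:2];print(n,P,P.mean(0)); print([np.linalg.norm(P[i]-P[i-1]).round(1) for i in range(4)],[np.degrees(np.arctan2(*(P[i]-P[i-1])[::-1])).round(1) for i in range(4)])
print('dowel',S(275,430,40),D(475,367,40))
print('wedge',onz(s,262,280,15),onz(d,383,287,15))
w,cw=grab('wrist','wrist1') if 0 else (0,0)
a=cv2.imread('pics/scene0.png')[230:310,195:295];b=cv2.imread('pics/side0.png')[260:340,310:410]
g=lambda i:cv2.convertScaleAbs(cv2.resize(i,(600,480),interpolation=cv2.INTER_CUBIC),alpha=1.5)[:,:]
cv2.imwrite('pics/c3.png',cv2.resize(np.hstack([g(a),g(b)]),(800,320)))
```

```text
board S [395. -85.] [ 624.5 -126.2] [701.6 231.4]
board D [388.5 -93.9] [ 620.5 -141.8] [698.6 232.1]
S [[472.6  21.9]
 [489.9 147.8]
 [628.4 125.3]
 [610.2  -0.7]] [550.3  73.5]
[np.float64(139.4), np.float64(127.1), np.float64(140.4), np.float64(127.3)] [np.float64(170.7), np.float64(82.2), np.float64(-9.2), np.float64(-98.3)]
D [[470.1  15.8]
 [487.3 144.8]
 [625.  126.2]
 [607.6  -1.1]] [547.5  71.4]
[np.float64(138.5), np.float64(130.1), np.float64(138.9), np.float64(128.5)] [np.float64(173.0), np.float64(82.4), np.float64(-7.7), np.float64(-97.8)]
dowel [605.9 -91.3  40. ] [609.1 -92.1  40. ]
wedge [ 607.  -296.9   15. ] [ 602.3 -302.2   15. ]
```

View pics/c3.png

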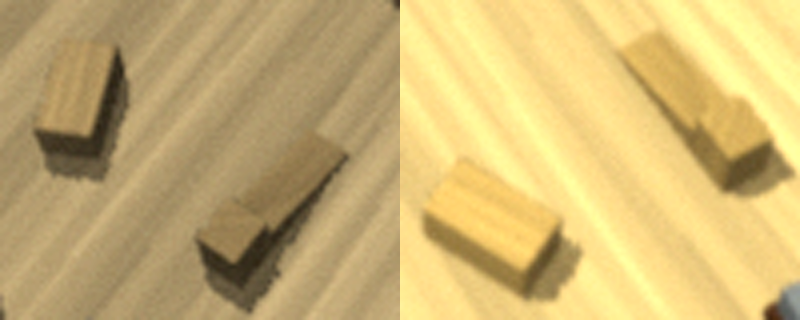

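c3 shows the wedge and offcut, each in both views. In the left view the wedge butt's top centre is about (235,230) and the tip edge runs (315,135)–(347,157). In the right view the butt is at (735,132) and the tip edge runs (622,50)–(657,32).

Run:
```python
from h import *
np.set_printoptions(precision=1,suppress=True)
s=load('scene0');d=load('side0')
S=lambda x,y,z:onz(s,195+x/4-.4,230+y/4-.4,z)
D=lambda x,y,z:onz(d,310+(x-400)/4-.4,260+y/4-.4,z)
for F,P in((S,[(235,230),(315,135),(347,157)]),(D,[(735,132),(622,50),(657,32)])):
    b=F(*P[0],40);t=(F(*P[1],3)+F(*P[2],3))/2;v=t-b;print(b,t,np.hypot(*v[:2]),np.degrees(np.arctan2(v[1],v[0])))
print('mallet',onz(s,392,103,10),onz(d,243,128,10),'tin',onz(s,347,88,20),'mtop',onz(s,397,52,225))
```

```text
[ 609.2 -332.3   40. ] [ 613.1 -239.1    3. ] 93.3208940638115 87.56889059207303
[ 602.4 -337.7   40. ] [ 608.4 -239.5    3. ] 98.36645870057387 86.49885832304152
mallet [589.6 438.7  10. ] [569.4 438.2  10. ] tin [436.5 409.3  20. ] mtop [584.1 426.6 225. ]
```

Request:
servo_tool --pt "10 -17 1 0 0 5 1" --pt "20 -34 2 0 0 10 1" --pt "31 -52.5 3 0 0 15 1" --pt "31 -52.5 3 0 0 15 1" --pt "31 -52.5 3 0 0 15 1" --pt "31 -52.5 3 0 0 15 1" --pt "31 -52.5 3 0 0 15 1" --pt "31 -52.5 3 0 0 15 1" --pt "31 -52.5 3 0 0 15 1" --pt "31 -52.5 3 0 0 15 1" --pt "31 -52.5 3 0 0 15 1" --pt "31 -52.5 3 0 0 15 1" --pt "31 -52.5 3 0 0 15 1" --pt "31 -52.5 3 0 0 15 1" --pt "31 -52.5 3 0 0 15 1" --pt "31 -52.5 3 0 0 15 1" --pt "31 -52.5 3 0 0 15 1" --pt "31 -52.5 3 0 0 15 1" --pt "31 -52.5 3 0 0 15 1" --pt "31 -52.5 3 0 0 15 1"

```text
t: 1.82
ee_pos: [568.6, 44.9, 252.6]
orientation: [-0.258, -3.131, -0.0]
ft_force: [-0.1, -0.3, -0.1]
width: 87.8
grasp_force: 0.0
```

Run:
```python
from h import *
o=ctrl.get_obs();print(o['t'],o['ee_pos'],o['orientation'],o['qpos'],o['qvel'])
grab('wrist','w1')
i=cv2.imread('pics/w1.png');cv2.imwrite('pics/w1v.png',cv2.convertScaleAbs(cv2.resize(i,(800,500),interpolation=cv2.INTER_CUBIC),alpha=1.5))
```

```text
1.8167 [568.56704699  44.91859926 252.5809781 ] [-2.57607166e-01 -3.13050507e+00 -6.36689851e-05] [ 5.79129363e-02  3.09587853e-01  1.72569049e+00  1.23902690e-04
  1.10681001e+00 -1.34873019e+00] [ 0.00144211  0.00038409 -0.0030723  -0.00175436  0.00047066 -0.00304237]
```

View pics/w1v.png

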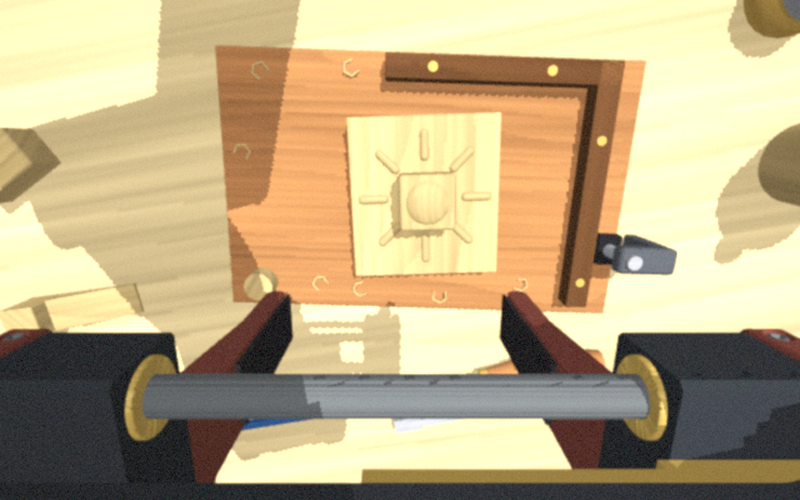

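The wrist view (1.25× scale) shows board corners at (218,46), (645,61), (604,311) and (234,302), and panel top corners at (347,118), (500,112), (497,271) and (356,276). The block's top is at (401–456, 173–230), and the fence's inner bottom corner is at about (585,97).

```bash
cat >> h.py <<'E'
def rigid(P,L):
    P=np.array(P)[:,:2];L=np.array(L,float);p=P-P.mean(0);l=L-L.mean(0)
    a=np.arctan2((l[:,0]*p[:,1]-l[:,1]*p[:,0]).sum(),(l*p).sum());M=np.array([[np.cos(a),-np.sin(a)],[np.sin(a),np.cos(a)]])
    t=P.mean(0)-M@L.mean(0);return t,np.degrees(a),M,P-(L@M.T+t)
E
python3 - <<'E'
from h import *
np.set_printoptions(precision=1,suppress=True)
c=load('w1');W=lambda x,y,z:onz(c,x/1.25-.1,y/1.25-.1,z)
tb,ab,Mb,e=rigid([W(218,46,18),W(645,61,18),W(604,311,18),W(234,302,18)],[(-190,120),(190,120),(190,-120),(-190,-120)])
print('board',tb,ab,e.tolist()); home=tb+Mb@[75,25];print('home',home)
print('corner in home fr (65,70)',Mb.T@(W(586,97,18)[:2]-home),'end btm',Mb.T@(W(560,304,18)[:2]-home),'side top', Mb.T@(W(386,80,40)[:2]-home))
tp,ap,Mp,e=rigid([W(347,118,46),W(500,112,46),W(497,271,46),W(356,276,46)],[(-65,70),(65,70),(65,-70),(-65,-70)])
print('panel',tp,ap,e.tolist())
tk,ak,_,e=rigid([W(401,173,80),W(455,173,80),W(456,228,80),W(402,231,80)],[(-23,23),(23,23),(23,-23),(-23,-23)]);print('block',tk,ak,e.tolist())
print('panel rel home',Mb.T@(tp-home),ap-ab,'world delta',home-tp,'dowel',W(258,282,40))
E
```

```text
board [546.2  76.2] 78.88259268022225 [[1.5534935012288997, 2.8355496848422206], [1.2497000389020627, -2.747356869887426], [-2.311103838748295, -0.600085630758258], [-0.49208970138272434, 0.5118928158034919]]
home [536.1 154.6]
corner in home fr (65,70) [65.1 62. ] end btm [  67.9 -136.6] side top [-114.2   67.8]
panel [550.1  73.2] 82.73753327752001 [[0.010434760378245755, 0.4782048305879343], [-0.11999996523752543, -0.4577358670014746], [0.12430825125011324, 0.5465251197386749], [-0.014743046390776726, -0.5669940833251133]]
block [548.9  74. ] 82.51228764283337 [[-0.3291780137498108, 1.569739613593498], [0.6610395606059001, -1.8078328457070256], [-0.7882766057795152, -0.6398707798412175], [0.4564150589235396, 0.877964011954731]]
panel rel home [-77.2 -29.5] 3.8549405972977695 world delta [-14.   81.4] dowel [603.8 -94.6  40. ]
```

Request:
servo_tool --pt "-1.9 2.85 -4 0 0 2 1" --pt "-1.9 2.85 -8 0 0 2 1" --pt "-1.9 2.85 -12 0 0 2 1" --pt "-1.9 2.85 -16 0 0 2 1" --pt "-1.9 2.85 -19 0 0 2 1" --pt "-1.9 2.85 -19.7 0 0 2 1" --pt "-1.9 2.85 -19.7 0 0 2 1" --pt "-1.9 2.85 -19.7 0 0 2 0.4" --pt "-1.9 2.85 -19.7 0 0 2 -1" --pt "-1.9 2.85 -19.7 0 0 2 -1" --pt "-1.9 2.85 -19.7 0 0 2 -1" --pt "-1.9 2.85 -19.7 0 0 2 -1" --pt "-1.9 2.85 -19.7 0 0 2 -1" --pt "-1.9 2.85 -19.7 0 0 2 -1" --pt "-1.9 2.85 -19.7 0 0 2 -1"

```text
t: 3.12
ee_pos: [550.8, 72.6, 56.4]
orientation: [0.206, 3.134, 0.001]
ft_force: [-0.9, 2.4, 6.4]
width: 45.8
grasp_force: 30.0
```

Request:
servo_tool --pt "-0.1 0.7 0 0 0 -0.4 -1" --pt "-0.25 1.5 0 0 0 -0.8 -1" --pt "-0.4 2.4 0 0 0 -1.2 -1" --pt "-0.55 3.3 0 0 0 -1.6 -1" --pt "-0.7 4.2 0 0 0 -2.1 -1" --pt "-0.85 5.1 0 0 0 -2.6 -1" --pt "-1.0 6.0 0 0 0 -3.1 -1" --pt "-1.1 6.8 0 0 0 -3.6 -1" --pt "-1.2 7.35 0 0 0 -3.8 -1" --pt "-1.2 7.35 0 0 0 -3.8 -1" --pt "-1.2 7.35 0 0 0 -3.8 -1"

```text
t: 4.03
ee_pos: [539.0, 145.7, 56.4]
orientation: [0.31, 3.125, 0.0]
ft_force: [-0.8, -1.2, 6.4]
width: 46.0
grasp_force: 30.0
```

Run:
```python
from h import *
o=ctrl.get_obs();print(o['t'],o['ee_pos'],o['orientation'],o['ft_force'],o['moment'])
grab('wrist','w2')
i=cv2.imread('pics/w2.png');cv2.imwrite('pics/w2v.png',cv2.convertScaleAbs(cv2.resize(i,(800,500),interpolation=cv2.INTER_CUBIC),alpha=1.5))
```

```text
4.0333 [539.00655356 145.66567417  56.40443271] [3.09557573e-01 3.12479190e+00 3.82063887e-04] [-0.82058029 -1.15178894  6.40143805] [ 0.18055992  0.00061471 -0.05836064]
```

View pics/w2v.png

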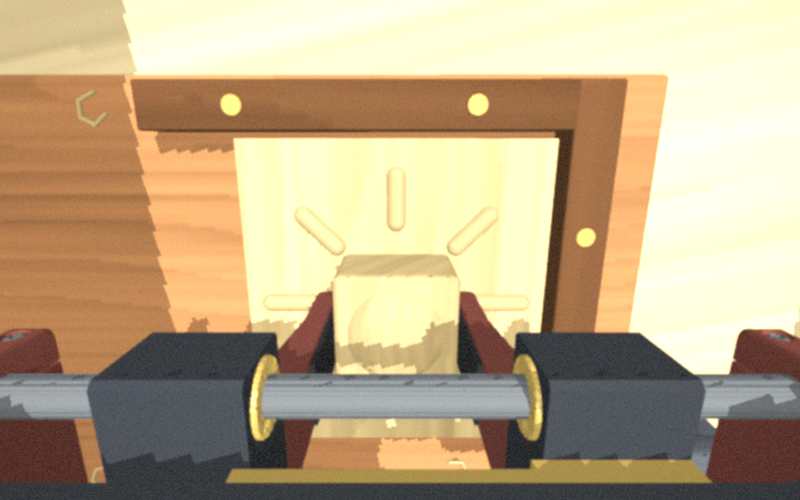

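The wrist view shows the panel parallel to both fences. The gap is about 3 mm at the side fence (panel edge row 138, fence row 130) and a bit more at the end fence (columns 558 to 575). Next I press it gently against the side fence.

Request:
servo_tool --pt "-0.1 0.02 0 0 0 0 -1" --pt "-0.2 0.04 0 0 0 0 -1" --pt "-0.3 0.06 0 0 0 0 -1" --pt "-0.4 0.08 0 0 0 0 -1" --pt "-0.5 0.1 0 0 0 0 -1" --pt "-0.5 0.1 0 0 0 0 -1" --pt "-0.5 0.1 0 0 0 0 -1"

```text
t: 4.67
ee_pos: [535.9, 146.7, 56.5]
orientation: [0.308, 3.121, 0.001]
ft_force: [6.5, -1.6, 1.6]
width: 45.6
grasp_force: 30.0
```

Request:
servo_tool --pt "0.02 0.1 0 0 0 0 -1" --pt "0.04 0.2 0 0 0 0 -1" --pt "0.06 0.3 0 0 0 0 -1" --pt "0.08 0.4 0 0 0 0 -1" --pt "0.1 0.5 0 0 0 0 -1" --pt "0.12 0.6 0 0 0 0 -1" --pt "0.14 0.7 0 0 0 0 -1" --pt "0.14 0.7 0 0 0 0 -1" --pt "0.14 0.7 0 0 0 0 -1"

```text
t: 5.42
ee_pos: [537.0, 151.9, 56.5]
orientation: [0.307, 3.122, -0.002]
ft_force: [5.9, -12.5, 5.3]
width: 45.7
grasp_force: 30.0
```

Request:
servo_tool --pt "-0.2 0.1 0 0 0 0 -1" --pt "-0.3 0.1 0 0 0 0 -1" --pt "-0.3 0.1 0 0 0 0 -1" --pt "-0.3 0.1 0 0 0 0 -1"

```text
t: 5.75
ee_pos: [536.8, 152.3, 57.1]
orientation: [0.305, 3.117, -0.002]
ft_force: [13.9, -18.9, 2.5]
width: 45.8
grasp_force: 30.0
```

Request:
servo_tool --pt "0 0 0 0 0 0 0.2" --pt "0 0 0 0 0 0 0.6" --pt "0 0 0 0 0 0 1" --pt "0 0 0 0 0 0 1" --pt "0 0 0 0 0 0 1" --pt "0 0 1 0 0 0 1" --pt "0 0 4 0 0 0 1" --pt "0 0 8 0 0 0 1" --pt "0 0 12 0 0 0 1" --pt "0 0 16 0 0 0 1" --pt "0 0 19 0 0 0 1" --pt "0 -3 19 0 0 0 1" --pt "0 -7 19 0 0 0 1" --pt "0 -11 19 0 0 0 1" --pt "0 -11 19 0 0 0 1" --pt "0 -11 19 0 0 0 1" --pt "0 -11 19 0 0 0 1"

```text
t: 7.17
ee_pos: [531.6, 44.9, 246.2]
orientation: [0.311, 3.126, 0.001]
ft_force: [0.4, -0.9, 0.1]
width: 88.0
grasp_force: 0.0
```

Run:
```python
from h import *
o=ctrl.get_obs();print(o['t'],o['ee_pos'],o['orientation'],o['ft_force'],o['moment'])
grab('wrist','w3')
i=cv2.imread('pics/w3.png');cv2.imwrite('pics/w3v.png',cv2.convertScaleAbs(cv2.resize(i,(800,500),interpolation=cv2.INTER_CUBIC),alpha=1.3))
```

```text
7.1667 [531.60813868  44.90083202 246.15231773] [3.10838610e-01 3.12582523e+00 7.34995813e-04] [ 0.384481   -0.94215924  0.05265161] [-0.00619919 -0.05123907  0.02744676]
```

View pics/w3v.png

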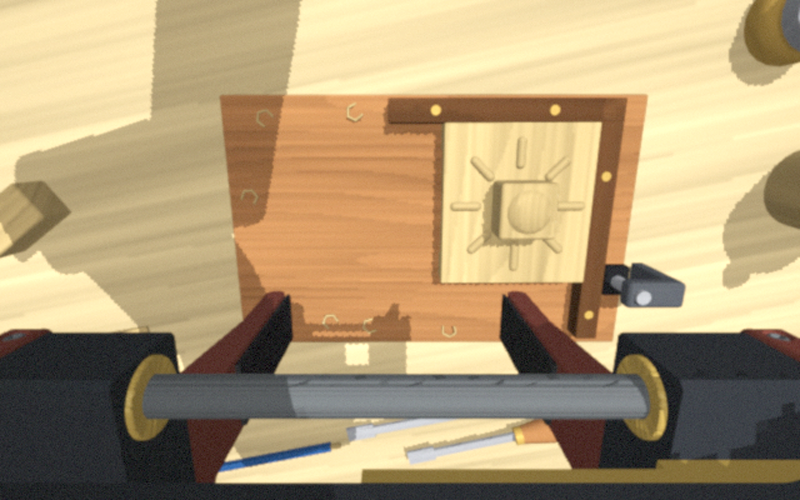

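The wrist view shows the panel snug, with its top corners at (444,122), (602,122), (585,283) and (440,282), tight to both fences. Next I'll look at the wedge.

Request:
servo_tool --pt "1 -4 0 0 0 -7 1" --pt "2 -8 0 0 0 -14 1" --pt "3 -12 0 0 0 -21 1" --pt "3.5 -16 0 0 0 -28 1" --pt "4 -20 0 0 0 -35 1" --pt "4.5 -24 0 0 0 -42 1" --pt "5 -28 0 0 0 -49 1" --pt "5.5 -32 0 0 0 -56 1" --pt "6 -36 0 0 0 -63 1" --pt "6.5 -40 0 0 0 -70 1" --pt "7.4 -43.5 0 0 0 -77 1" --pt "7.4 -43.5 0 0 0 -82 1" --pt "7.4 -43.5 0 0 0 -82 1" --pt "7.4 -43.5 0 0 0 -82 1" --pt "7.4 -43.5 0 0 0 -82 1" --pt "7.4 -43.5 0 0 0 -82 1" --pt "7.4 -43.5 0 0 0 -82 1" --pt "7.4 -43.5 0 0 0 -82 1"

```text
t: 8.72
ee_pos: [605.9, -389.4, 246.1]
orientation: [2.282, 2.158, 0.0]
ft_force: [0.4, 0.3, 0.2]
width: 88.0
grasp_force: 0.0
```

Run:
```python
from h import *
np.set_printoptions(precision=1,suppress=True)
o=ctrl.get_obs();print(o['t'],o['ee_pos'],o['orientation'],o['qpos'])
c=load('w3');W=lambda x,y,z:onz(c,x/1.25-.1,y/1.25-.1,z)
tp,ap,Mp,e=rigid([W(444,122,46),W(602,122,46),W(585,283,46),W(440,282,46)],[(-65,70),(65,70),(65,-70),(-65,-70)])
print('panel',tp,ap,e.tolist(),'front',tp+Mp@[-65,0])
tb,ab,Mb,e=rigid([W(221,95,18),W(647,95,18),W(612,342,18)],[(-190,120),(190,120),(190,-120)])
print('board',tb,ab,tb+Mb@[75,25],e.tolist())
grab('wrist','w4')
i=cv2.imread('pics/w4.png');cv2.imwrite('pics/w4v.png',cv2.convertScaleAbs(cv2.resize(i,(800,500),interpolation=cv2.INTER_CUBIC),alpha=1.2))
```

```text
8.7167 [ 605.9 -389.4  246.1] [2.3 2.2 0. ] [-0.6  0.5  1.4  0.   1.2 -0.5]
panel [536.4 151.8] 78.878633148097 [[-0.8424940018499001, -1.067559603250288], [-0.06265656789406648, 0.2982090579158694], [1.5152783843542466, 1.901761767883869], [-0.6101278146103368, -1.1324112225494787]] front [523.9  88.1]
board [546.7  75.2] 78.65317424732156 [537.  153.6] [[0.8384906555464227, 2.2489254472957185], [-0.02901662961414786, -1.7982967712391087], [-0.809474025932218, -0.45062867605662404]]
```

View pics/w4v.png

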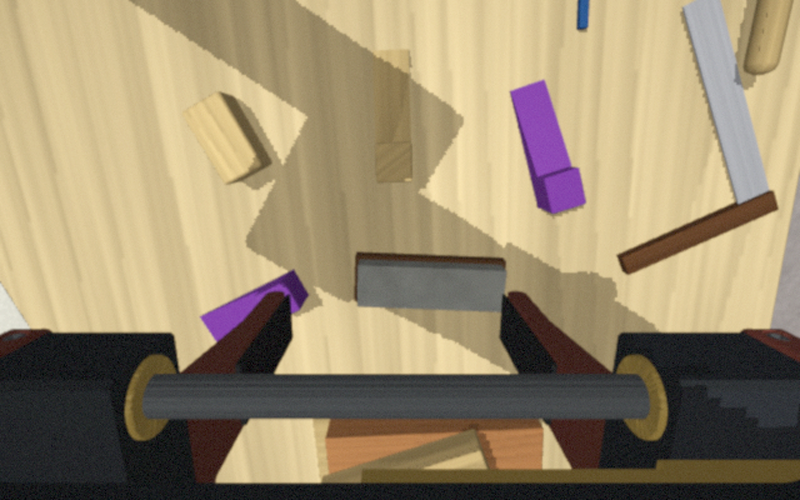

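The wrist view shows the wedge: butt top corners at (377,182), (411,181), (376,143) and (411,142), and the tip edge at (377,50)–(410,50). The stone behind the wedge is close to the butt, with its far edge at row 255.

Run:
```python
from h import *
np.set_printoptions(precision=1,suppress=True)
o=ctrl.get_obs();print(R.from_rotvec(o['orientation']).as_matrix())
c=load('w4');W=lambda x,y,z:onz(c,x/1.25-.1,y/1.25-.1,z)
t,a,M,e=rigid([W(377,182,40),W(376,143,40),W(411,142,40),W(411,181,40),W(377,50,3),W(410,50,3)],[(-17,16),(17,16),(17,-16),(-17,-16),(97,16),(97,-16)])
print('butt',t,a,e.tolist()); print('stone',W(356,255,36),W(505,260,36))
```

```text
[[ 0.1  1.   0. ]
 [ 1.  -0.1 -0. ]
 [-0.   0.  -1. ]]
butt [ 608.4 -335.8] 87.07669761345537 [[1.163026725463851, 0.2766718400129662], [0.787656205507119, -0.689077027204064], [-1.2110203441998237, 0.10514985675303024], [-0.9978279137892514, 1.1151825646572888], [1.3991259783512078, -0.40720553541342497], [-1.1409606513332164, -0.4007216988058815]]
stone [ 568.6 -417.7   36. ] [ 706.6 -430.3   36. ]
```

Request:
servo_tool --pt "0.2 3.5 0 0 0 0.3 1" --pt "0.2 5.3 -3 0 0 0.3 1" --pt "0.2 5.3 -7 0 0 0.3 1" --pt "0.2 5.3 -11 0 0 0.3 1" --pt "0.2 5.3 -15 0 0 0.3 1" --pt "0.2 5.3 -19 0 0 0.3 1" --pt "0.2 5.3 -22 0 0 0.3 1" --pt "0.2 5.3 -23.7 0 0 0.3 1" --pt "0.2 5.3 -23.7 0 0 0.3 1" --pt "0.2 5.3 -23.7 0 0 0.3 1" --pt "0.2 5.3 -23.7 0 0 0.3 0.2" --pt "0.2 5.3 -23.7 0 0 0.3 -1" --pt "0.2 5.3 -23.7 0 0 0.3 -1" --pt "0.2 5.3 -23.7 0 0 0.3 -1" --pt "0.2 5.3 -23.7 0 0 0.3 -1" --pt "0.2 5.3 -23.7 0 0 0.3 -1" --pt "0.2 5.3 -23.7 0 0 0.3 -1"

```text
t: 10.18
ee_pos: [607.7, -337.4, 9.0]
orientation: [2.279, 2.162, 0.0]
ft_force: [0.3, -0.5, -1.1]
width: 44.8
grasp_force: 0.0
```

Request:
servo_tool --pt "0 0 0 0 0 0 -1" --pt "0 0 0 0 0 0 -1" --pt "0 0 0 0 0 0 -1" --pt "0 0 0 0 0 0 -1" --pt "0 0 0 0 0 0 -1" --pt "0 0 0 0 0 0 -1"

```text
t: 10.68
ee_pos: [607.6, -337.3, 8.6]
orientation: [-2.279, -2.162, 0.0]
ft_force: [-0.7, 0.9, 0.8]
width: 32.0
grasp_force: 29.6
```

Request:
servo_tool --pt "0 0 2 0 0 0 -1" --pt "0 0 5 0 0 0 -1" --pt "0 0 8 0 0 0 -1" --pt "-1 3 8 0 0 -1 -1" --pt "-2 6 8 0 0 -2 -1" --pt "-3.2 9 8 0 0 -3 -1" --pt "-4.3 12 8 0 0 -4 -1" --pt "-5.4 15 8 0 0 -5 -1" --pt "-6.5 18 8 0 0 -6 -1" --pt "-7.6 21 8 0 0 -7 -1" --pt "-8.7 24 8 0 0 -8.2 -1" --pt "-9.8 27 8 0 0 -8.2 -1" --pt "-10.8 30 8 0 0 -8.2 -1" --pt "-10.8 30 8 0 0 -8.2 -1" --pt "-10.8 30 8 0 0 -8.2 -1" --pt "-10.8 30 6 0 0 -8.2 -1" --pt "-10.8 30 4 0 0 -8.2 -1" --pt "-10.8 30 2.8 0 0 -8.2 -1" --pt "-10.8 30 2.4 0 0 -8.2 -1" --pt "-10.8 30 2.4 0 0 -8.2 -1"

```text
t: 12.35
ee_pos: [499.5, -38.1, 31.8]
orientation: [-2.428, -1.992, 0.002]
ft_force: [-0.4, 0.4, 0.1]
width: 32.3
grasp_force: 29.6
```

Run:
```python
from h import *
np.set_printoptions(precision=2,suppress=True)
o=ctrl.get_obs();print(o['t'],o['ee_pos'],R.from_rotvec(o['orientation']).as_matrix(),o['ft_force'],o['moment'])
for n in('scene','side','wrist'): grab(n,n[0]+'5')
i=cv2.imread('pics/w5.png')
g=lambda i,w:cv2.convertScaleAbs(cv2.resize(i,w,interpolation=cv2.INTER_CUBIC),alpha=1.4)
s=cv2.imread('pics/s5.png')
a=cv2.imread('pics/s5.png')
grab('scene','sc5');sc=cv2.imread('pics/sc5.png');grab('side','sd5');sd=cv2.imread('pics/sd5.png')
top=np.hstack([g(sc[110:235,240:400],(400,312)),g(sd[130:255,220:380],(400,312))])
cv2.imwrite('pics/m5.png',np.vstack([top,g(i[0:215],(800,269))]))
```

```text
12.35 [499.47 -38.08  31.78] [[ 0.2   0.98 -0.  ]
 [ 0.98 -0.2   0.  ]
 [-0.   -0.   -1.  ]] [-0.42  0.43  0.11] [-0.04  0.09  0.04]
```

View pics/m5.png

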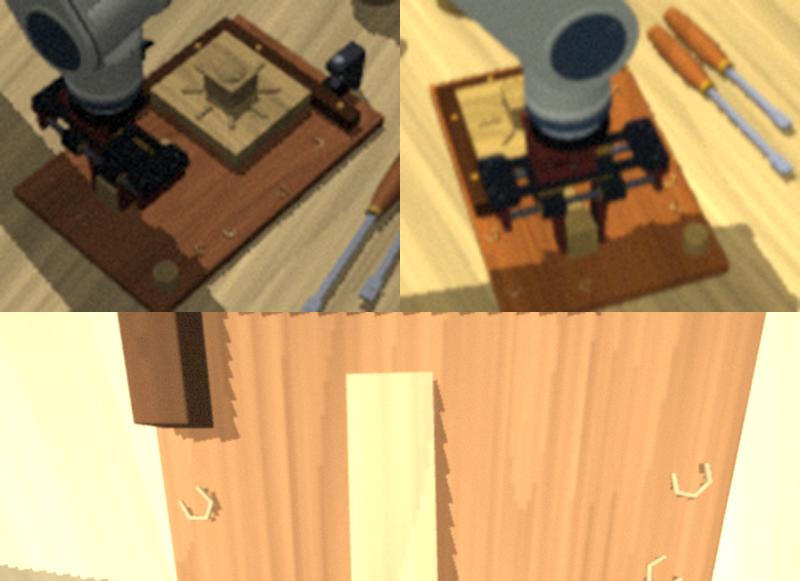

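The montage shows the wedge hovering over the board, with its tip edge at crop (347–433,375), panel still in the corner and dowel untouched. Checking its lateral position against the fence and the board edge.

Run:
```python
from h import *
np.set_printoptions(precision=1,suppress=True)
c=load('w5');W=lambda x,y,z:onz(c,x/1.25-.1,(y-312)*215/269-.1,z)[:2]
a=np.radians(78.8);M=np.array([[np.cos(a),-np.sin(a)],[np.sin(a),np.cos(a)]]);h=np.array([536.6,152.6])
L=lambda p:M.T@(p-h)
zu=31.8-8.6
print('tip',L(W(347,375,zu+3)),L(W(433,373,zu+3)),W(390,374,zu+3))
print('right edge -145:',L(W(766,314,18)),L(W(713,580,18)))
print('fence end 70:',L(W(187,427,40)),L(W(213,427,18)),'fence outer 90',L(W(134,421,40)))
print('tcp',L(np.array([499.5,-38.1])))
```

```text
tip [-95.6  15.9] [-94.9 -16.3] [518.3  59.1]
right edge -145: [ -72.8 -143.3] [-178.4 -143.7]
fence end 70: [-115.    71.7] [-113.6   71.6] fence outer 90 [-113.    90.1]
tcp [-194.3   -0.6]
```

Request:
servo_tool --pt "0 0 -0.2 0 0 0 -1" --pt "0 0 -0.4 0 0 0 -1" --pt "0 0 -0.55 0 0 0 -1" --pt "0 0 -0.55 0 0 0 -1" --pt "0 0 -0.55 0 0 0 -1"

```text
t: 13.02
ee_pos: [499.5, -37.3, 27.1]
orientation: [-2.428, -1.994, 0.0]
ft_force: [-0.2, -0.2, -0.6]
width: 32.1
grasp_force: 29.6
```

Request:
servo_tool --pt "0 0 -0.05 0 0 0 -1" --pt "0 0 -0.1 0 0 0 -1" --pt "0 0 -0.1 0 0 0 -1" --pt "0 0 -0.1 0 0 0 -1"

```text
t: 13.35
ee_pos: [499.7, -37.3, 26.6]
orientation: [2.428, 1.994, 0.0]
ft_force: [-1.3, -0.6, 5.0]
width: 32.3
grasp_force: 29.6
```

Request:
servo_tool --pt "0.1 0.5 0 0 0 0 -1" --pt "0.2 1.0 0 0 0 0 -1" --pt "0.3 1.5 0 0 0 0 -1" --pt "0.4 2.0 0 0 0 0 -1" --pt "0.5 2.5 0 0 0 0 -1" --pt "0.6 3.0 0 0 0 0 -1" --pt "0.7 3.5 0 0 0 0 -1" --pt "0.8 4.0 0 0 0 0 -1" --pt "0.9 4.5 0 0 0 0 -1" --pt "1.0 5.0 0 0 0 0 -1" --pt "1.0 5.1 0 0 0 0 -1" --pt "1.0 5.1 0 0 0 0 -1" --pt "1.0 5.1 0 0 0 0 -1"

```text
t: 14.43
ee_pos: [510.4, 14.3, 26.6]
orientation: [2.427, 1.994, 0.002]
ft_force: [-0.2, 0.2, 5.2]
width: 32.1
grasp_force: 29.7
```

Request:
servo_tool --pt "0.04 0.2 0 0 0 0 -1" --pt "0.04 0.2 0 0 0 0 -1" --pt "0.04 0.2 0 0 0 0 -1"

```text
t: 14.68
ee_pos: [510.7, 16.0, 26.6]
orientation: [2.427, 1.994, 0.001]
ft_force: [-0.7, -1.9, 6.1]
width: 31.9
grasp_force: 29.7
```

Request:
servo_tool --pt "0.04 0.2 0 0 0 0 -1" --pt "0.04 0.2 0 0 0 0 -1" --pt "0.04 0.2 0 0 0 0 -1"

```text
t: 14.93
ee_pos: [511.0, 17.9, 26.6]
orientation: [2.427, 1.994, 0.001]
ft_force: [-2.1, -3.0, 5.4]
width: 31.7
grasp_force: 29.7
```

Request:
servo_tool --pt "0.04 0.2 0 0 0 0 -1" --pt "0.04 0.2 0 0 0 0 -1" --pt "0.04 0.2 0 0 0 0 -1"

```text
t: 15.18
ee_pos: [511.2, 19.5, 26.6]
orientation: [2.427, 1.994, 0.0]
ft_force: [-0.6, -4.7, 6.8]
width: 32.3
grasp_force: 29.6
```

Request:
servo_tool --pt "0.04 0.2 0 0 0 0 -1" --pt "0.04 0.2 0 0 0 0 -1" --pt "0.04 0.2 0 0 0 0 -1"

```text
t: 15.43
ee_pos: [511.5, 21.3, 26.6]
orientation: [2.427, 1.994, -0.001]
ft_force: [-0.5, -8.1, 6.8]
width: 31.9
grasp_force: 29.7
```

Request:
servo_tool --pt "0.04 0.2 0 0 0 0 -1" --pt "0.04 0.2 0 0 0 0 -1" --pt "0.04 0.2 0 0 0 0 -1"

```text
t: 15.68
ee_pos: [511.7, 23.1, 26.6]
orientation: [2.427, 1.994, -0.001]
ft_force: [-1.8, -9.1, 7.1]
width: 32.2
grasp_force: 29.7
```

Run:
```python
from h import *
o=ctrl.get_obs();print(o['ee_pos'],o['ft_force']);grab('wrist','w6')
```

```text
[511.7325715   23.12041666  26.575871  ] [-1.81536546 -9.11689721  7.09332369]
```

Request:
servo_tool --pt "0.04 0.2 0 0 0 0 -1" --pt "0.08 0.4 0 0 0 0 -1" --pt "0.12 0.6 0 0 0 0 -1" --pt "0.16 0.8 0 0 0 0 -1" --pt "0.2 1.0 0 0 0 0 -1" --pt "0.24 1.2 0 0 0 0 -1" --pt "0.26 1.3 0 0 0 0 -1" --pt "0.28 1.4 0 0 0 0 -1" --pt "0.28 1.4 0 0 0 0 -1" --pt "0.28 1.4 0 0 0 0 -1"

```text
t: 16.57
ee_pos: [514.2, 36.8, 26.5]
orientation: [2.427, 1.994, -0.002]
ft_force: [-2.6, -11.5, 9.7]
width: 32.1
grasp_force: 29.6
```

Run:
```python
from h import *
o=ctrl.get_obs();print(o['ee_pos'],o['ft_force'])
grab('wrist','w7');grab('scene','sc7');grab('side','sd7')
for n in('w6','w7'):
    i=cv2.imread(f'pics/{n}.png');hsv=cv2.cvtColor(i,cv2.COLOR_BGR2HSV)
    # light wood vs brown board by hue/saturation
    print(n,[tuple(int(k) for k in hsv[y,x]) for y,x in((60,320),(150,320),(100,150),(150,200))])
    for r in(5,40,80,110,130,150,160,170): print(r,[tuple(int(k) for k in hsv[r,x]) for x in range(60,600,60)])
```

```text
[514.24203131  36.84025276  26.54868032] [ -2.62456095 -11.54205135   9.6510346 ]
w6 [(21, 98, 164), (21, 92, 200), (21, 86, 216), (14, 133, 178)]
5 [(21, 71, 212), (13, 150, 102), (21, 95, 196), (21, 92, 194), (20, 98, 145), (21, 96, 146), (21, 91, 198), (21, 94, 190), (14, 134, 175)]
40 [(21, 70, 210), (13, 143, 107), (21, 87, 216), (21, 87, 214), (21, 94, 196), (21, 89, 215), (21, 87, 214), (21, 92, 207), (14, 134, 181)]
80 [(21, 73, 206), (13, 146, 108), (21, 90, 203), (21, 90, 203), (21, 92, 203), (21, 86, 213), (21, 87, 211), (22, 89, 209), (15, 136, 182)]
110 [(21, 74, 206), (13, 147, 109), (21, 91, 214), (21, 86, 216), (21, 87, 216), (21, 89, 215), (21, 89, 211), (20, 98, 200), (15, 134, 183)]
130 [(21, 72, 205), (14, 140, 113), (14, 140, 129), (13, 141, 139), (21, 93, 204), (13, 133, 163), (15, 141, 155), (15, 135, 176), (15, 142, 171)]
150 [(22, 75, 203), (12, 143, 112), (14, 146, 124), (14, 135, 172), (21, 89, 203), (14, 135, 172), (15, 132, 187), (14, 132, 182), (14, 133, 169)]
160 [(22, 72, 205), (12, 138, 113), (13, 139, 128), (15, 141, 170), (21, 89, 203), (14, 138, 17
[... 706 characters left out ...]
(13, 137, 106), (21, 91, 200), (21, 88, 198), (21, 90, 205), (21, 89, 207), (21, 94, 204), (21, 88, 200), (15, 132, 179)]
130 [(21, 74, 202), (13, 142, 106), (21, 90, 208), (22, 90, 207), (21, 90, 205), (21, 92, 202), (21, 89, 206), (21, 88, 212), (15, 142, 171)]
150 [(22, 73, 199), (14, 150, 102), (21, 92, 196), (21, 95, 194), (21, 93, 205), (21, 92, 207), (21, 87, 205), (19, 105, 192), (14, 135, 164)]
160 [(21, 75, 197), (13, 143, 105), (13, 145, 123), (13, 142, 126), (21, 90, 196), (14, 140, 151), (14, 143, 141), (14, 135, 177), (14, 143, 161)]
170 [(22, 74, 199), (13, 150, 104), (13, 139, 125), (14, 139, 161), (21, 93, 197), (13, 138, 165), (15, 135, 183), (15, 139, 176), (14, 139, 163)]
```

```bash
cat > lift.py <<'E'
from h import *
from scipy.optimize import brentq
def meas(n):
    c=load(n);hsv=cv2.cvtColor(cv2.GaussianBlur(cv2.imread(f'pics/{n}.png'),(3,3),0),cv2.COLOR_BGR2HSV);m=(hsv[:,:,0]>=18)
    # front row for columns clear of the wedge
    cols=[x for x in range(160,500) if not 255<x<375]
    fr=[(x,np.argmin(m[100:200,x])+100) for x in cols]
    fr=np.array(fr);k=np.abs(fr[:,1]-np.median(fr[:,1]))<4;pf=np.polyfit(*fr[k].T,1);fm=int(np.median(fr[:,1]))
    L=[];Rr=[]
    for y in range(fm-70,fm-6):
        x=200
        while m[y,x]:x-=1
        L.append((y,x+.5)); x=430
        while m[y,x] and x<639:x+=1
        Rr.append((y,x-.5))
    def rob(P):
        P=np.array(P,float);p=np.polyfit(*P.T,1)
        for _ in range(3): r=P[:,1]-np.polyval(p,P[:,0]);k=abs(r-np.median(r))<1.5;p=np.polyfit(*P[k].T,1)
        return p
    out=[]
    for p in(rob(L),rob(Rr)):
        y=fm
        for _ in range(5): x=np.polyval(p,y);y=np.polyval(pf,x)-.5
        out.append((x,y))
    z=brentq(lambda z:np.linalg.norm(onz(c,*out[0],z)-onz(c,*out[1],z))-140,20,80)
    A,B=[onz(c,*q,z)[:2] for q in out]
    print(n,np.round(out,1).tolist(),'z top',round(z,1),'lift',round(z-46,1),'mid',(A+B)/2,'yaw',np.degrees(np.arctan2(*(A-B)[::-1]))-90)
import sys
for n in sys.argv[1:]: meas(n)
E
python3 lift.py w6 w7
```

```text
w6 [[140.6, 118.5], [479.6, 118.4]] z top 47.1 lift 1.1 mid [523.11863601  89.76057878] yaw 78.85622415307259
w7 [[141.0, 152.5], [480.0, 152.9]] z top 50.6 lift 4.6 mid [523.14576602  90.05124443] yaw 78.770941945154
```

Request:
servo_tool --pt "0.02 0.1 0 0 0 0 -1" --pt "0.04 0.18 0 0 0 0 -1" --pt "0.04 0.18 0 0 0 0 -1" --pt "0.04 0.18 0 0 0 0 -1" --pt "0.04 0.18 0 0 0 0 -1"

```text
t: 17.13
ee_pos: [514.6, 38.6, 26.6]
orientation: [2.427, 1.994, -0.002]
ft_force: [-3.2, -11.1, 9.3]
width: 32.0
grasp_force: 29.6
```

```bash
python3 - <<'E'
from h import *
o=ctrl.get_obs();print(o['t'],o['ee_pos'],o['ft_force'],o['grasp_force']);grab('wrist','w8')
E
python3 lift.py w8
```

```text
17.1333 [514.6009031   38.55102665  26.56048343] [ -3.17375925 -11.05844475   9.30022178] 29.644514322280884
w8 [[141.1, 156.5], [479.9, 157.5]] z top 51.0 lift 5.0 mid [523.19110701  90.08175327] yaw 78.66122645492086
```

```bash
python3 -c "
from workcell import ctrl
print(ctrl.close_job())"
```

```text
the job is handed in; nothing more can be done
None
```

The job is handed in at about 17 s of the 58 s limit: the panel was slid snug into the fence corner, the wedge lifts its open edge about 5.0 mm (wrist camera), and the gripper still holds the wedge; the judge's verdict was not shown.

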